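Put the nail buffer away in the roll-top organiser

TASK

Roll the brown slatted cover of the wooden organiser right open, lay the rose nail buffer flat in the middle of the green mat in the bay that has no jar, setting it down gently rather than dropping it, and then roll the cover fully shut again. Leave the jar, the mat, the glass file and the steel pusher in their places.

Things in the scene. Friction and masses are not known exactly. Their poses are not given: they have to be found in the camera images.
- organiser: roll-top organiser fixed to the sill: half-drum box 332 mm deep (x), 444 wide (y), 226 high; pale wood cheeks 12 mm thick, 420 mm apart, and rear shell. Origin: centre of its underside; its -x is the front (robot side), +y the left side seen from the robot. Front lip 55 mm high at x = -153 to -145 mm. With the cover right open all in front of x = 0 is free from above
- bay_left (a point): centre of the floor of the left (+y) bay, 10 mm above the sill, x = -77, y = +100 mm from organiser. The two bays lie side by side behind the lip, each 137 mm (x) by 207 mm (y), parted by a divider 6 mm thick; divider and rear partition rise to 45 mm above the sill. One bay holds the green mat, the other the jar, either way round; hidden while the cover is shut
- bay_right (a point): the same for the right (-y) bay, at y = -100 mm
- roll_axis (a point): the axis about which the cover rolls: a point on it at the middle of the organiser, 60 mm above the sill, straight above organiser's origin. The axis runs along the organiser's y; this point's axes are the organiser's
- cover (a joint): angle of the brown slatted tambour cover (rad): 0 = fully shut, its leading edge on the front lip; 1.57 = right open, rolled up and back under the rear shell, leading edge straight above the axis. Starts shut or up to 0.3 open. It stays wherever it is left (friction); rolling it takes about 2 to 5 N at the grip
- cover_grip (a point): centre of the dark steel barrel grip, a cylinder 28 mm across and 40 mm long along the organiser's y, on a stem 16 mm wide, mid-width near the cover's leading edge. From roll_axis in the organiser's frame, at joint value q: x = -190 cos(0.209+q), z = 190 sin(0.209+q) mm (slats' outer face at radius 154). Can be pinched from above by its two flat ends at any cover angle
- mat: thin sage-green mat lying on the floor of one bay, 115 mm (x) by 125 mm (y), 4 mm thick, heavy; its centre about 77 mm in front of the roll axis and 100 mm to one side. Origin: centre of its underside; its x and y run along the organiser's
- jar: closed amber glass jar with white twist cap, 56 mm diameter, 42 mm high, standing in the other bay. Origin: centre of its underside. To be left alone
- buffer: rose-coloured nail buffer block, 95 mm (x) by 30 mm (y) by 28 mm high, about 40 g, lying in the clear tray. Origin: centre of its underside; x along its length
- buffer_center (a point): centre of the buffer block, 14 mm above its underside; axes as buffer
- tray: clear plastic tray fixed to the sill, 270 mm (x) by 230 mm (y), 16 mm high, walls and floor 4 mm. Origin: centre of its underside
- file: greenish glass nail file lying in the tray, 150 (x) by 14 by 5 mm, about 85 mm to the +y side of the tray's middle. Origin: centre of its underside. To be left alone
- pusher: steel cuticle pusher lying in the tray, 146 (x) by 14 by 8 mm, about 85 mm to the -y side of the tray's middle. Origin: underside, middle of its handle. To be left alone
There are look-alikes about, which are no part of the job. Of the things that look like the buffer, take the one that is farthest from the robot's base at the start.

How it is judged:
By the outcome, as a careful person would: the job done as asked, in the order asked, and still so for the second after the job is handed in, with the robot touching nothing.
It also fails if it takes over 72 s, if anything falls off the work surface, if the arm or the gripper's body presses on something with over 40 N, if the wrist force passes 120 N, or if a joint passes its speed limit or range.

ROBOT

A 6-joint arm with a two-finger parallel gripper is mounted at the origin on the work surface. World frame = base frame: x ahead of the robot, y to its left, z up, the work surface at z = 0. Lengths are in m, angles in rad, forces in N, time in s.
With the tool pointing down it reaches from about 0.225 to 0.875 m from the base axis. Payload 3.4 kg.
Tool frame: the origin (TCP) lies where the fingers leave the gripper's body, on its centre line; the fingertips stand 73 mm ahead of it and the grasp point (between the pads) lies 54 mm ahead of it; x points along the fingers, y is the direction in which the jaws open and shut, and the axes are right-handed (so a half turn about x gives the same grasp; the last joint's range is limited). The gripper opens to 85 mm and grips with 20 to 120 N. Pads are 22 mm wide; open, the fingers measure 114 mm over their backs; the gripper's body (76 mm by 85 mm) begins 54 mm behind the grasp point. The pads swing forward as they close: fully open they stand 13 mm farther back than shut.
Start: joints at [-1.466, 0.276, 1.505, -0, 1.361, -0.121], TCP at [0.129, -0.56, 0.304] pointing down, gripper open.
Joint ranges: [-2.89, 2.89], [-0.75, 2.08], [0.22, 2.7], [-1.18, 4.32], [0.11, 2.71], [-2.7, 2.7]. Speed limits (rad/s): [2.57, 2.57, 3.14, 3.14, 3.14, 3.14].

INTERFACE

Orientations are given as a unit quaternion [w, x, y, z].
In Python, from rig import manip gives the robot as it stands.
- The arm moves only by the tool play_rows, never from a script. Its argument "steps" is a list of rows, each a list of 5 numbers: the closure, from 0 (fully open) to 1 (shut), then the shift along the tool's x, y, z as a fraction of full scale, then the turn about the tool's x as a fraction of full scale. In form: [[grip, tx, ty, tz, twist], ...]. A call has 1 to 20 rows; each row shifts and turns the commanded pose from where the row before left it, along the tool's axes as they then stand; what a row does not reach is not made up. Full scale, the value 1, is 0.03 m for a shift and 6 degrees for a turn. A row lasts 1/10 s, in which the tool goes at most 50 mm and 8.59 degrees, less where a joint would pass 70% of its speed; a pose out of reach is approached as far as the arm can. A call with a number of a shift or a turn outside -1 to 1 is refused whole. A call with a gripper value outside its range is refused whole. The fingers move at their own pace and stop on an object; "newtons" is the grip in N (left out, the last holds). Time passes only in rows, so rows that do not move let the fingers close. It gives the time, the measured TCP pose, the force and the opening at its end, in the units of the state.
- manip.get_state(): the state, without advancing time (a new reading comes with each control period).
- manip.get_image(name): name is "scene" or "side" or "wrist"; returns (picture, depth): 420x560x3 uint8, red, green, blue; 420x560 float32, m along the optical axis (not along the pixel's ray), 0 where there is no reading.
- manip.camera_model(name): a dict with "mtx" (3x3 intrinsics, pixels), "R" (3x3) and "t" (3): a world point X has camera coordinates R X + t. Camera axes: x right, y down, z forward; pixel columns grow to the right and rows downward; lengths in m; the calibration is good to about 2 mm. A picture is of the moment at which its call begins: read the wrist's pose just before it. camera_model takes no time and is no camera call; for the wrist camera it gives the pose at the moment of the call.
- manip.sign_off(): hands the job in, once; it reports no verdict.
Trained networks look in the newest picture that a camera, given by its name, has taken for a name from the list of things; names that differ only in an ending like _2 or _b are one class to them, and where a whole thing is asked for, a point or a joint stands for the part that bears it (a point fixed in the world has none). Each returns a list of dicts, best first, with "conf" (0 to 1); they miss things now and then, are a little off and sometimes report something else, mostly with a low value. They report only what shows in the picture. A call takes as long as a camera call. They do not tell look-alikes from the thing itself.
- manip.regions_of(camera, query): "mask" (420x560 bool, what is visible of it).
- manip.mark_of(camera, query): "location" ([x, y, z] in m, in the coordinates of the camera as it stood for that picture, good to about 4 mm: a listed point, or the origin of a listed thing).
The state is a dict: "clock": time; "qpos": joint angles; "qd": joint speeds; "effort": joint torques, N m; "position": TCP position; "ee_rot": TCP orientation; "contact_force": force on the tool from outside, world axes, zero at the start; "moment": the same for the moment, N m; "width": finger opening in m.
Only numpy, scipy, OpenCV 4.12 (cv2) and the standard library are available. Lean on these libraries where they do the work, as an engineer would, in place of code of your own. Each camera call takes 0.05 s, during which the arm holds its last target.

## Working session

There is one attempt and no reset: what is moved stays moved. The work goes in short steps, Python scripts to look and compute and a tool call to move; the robot and the scene stay as the last step left them, time stands still between calls to the robot, and variables do not carry over. Pictures are saved under pics/ and viewed, and the job is handed in when it is done.

Besides the shell and the picture viewer there is one more tool, called after ">>>" as name(argument=value, ...) on one line, values as JSON. play_rows: Moves the arm, as the interface text tells. Its arguments: {"type":"object","properties":{"steps":{"type":"array","items":{"type":"array","items":{"type":"number"}}},"newtons":{"type":"number"}},"required":["steps"]}

```bash
ls; mkdir -p pics; cat > h.py <<'E'
import numpy as np, cv2, json
from rig import manip
from scipy.spatial.transform import Rotation as Rot
def cam(n):
    m=manip.camera_model(n); return np.array(m["mtx"]),np.array(m["R"]),np.array(m["t"])
def c2w(n,p):
    K,R,t=cam(n); return R.T@(np.array(p)-t)
def w2p(n,X):
    K,R,t=cam(n); c=R@np.array(X)+t; u=K@c; return u[:2]/u[2]
def px2w(n,u,v,d):
    K,R,t=cam(n); return R.T@(np.linalg.inv(K)@np.array([u,v,1.])*d-t)
def cloud(n,dep):
    K,R,t=cam(n); v,u=np.mgrid[:dep.shape[0],:dep.shape[1]]
    P=np.stack([(u-K[0,2])/K[0,0]*dep,(v-K[1,2])/K[1,1]*dep,dep],-1); return (P-t)@R
def save(n,img): cv2.imwrite('pics/'+n+'.png',img[...,::-1])
E
python3 - <<'E'
from h import *
np.set_printoptions(precision=4,suppress=True)
for n in ["scene","side","wrist"]:
    i,d=manip.get_image(n); save(n+'0',i); np.save('pics/'+n+'0.npy',d)
    for q in ["buffer_center","organiser","cover_grip","roll_axis","tray","file","pusher"]:
        for r in manip.mark_of(n,q)[:4]:
            print(n,q,round(r["conf"],2),c2w(n,r["location"]))
s=manip.get_state();print(s)
E
```

```text
pics
scene buffer_center 0.87 [ 0.5305 -0.363   0.0167]
scene buffer_center 0.8 [ 0.4096 -0.1148  0.0161]
scene buffer_center 0.74 [ 0.2679 -0.3826  0.0174]
scene organiser 0.57 [ 0.499  -0.3473 -0.001 ]
scene cover_grip 0.92 [0.4438 0.1626 0.1122]
scene file 0.88 [ 0.5019 -0.2592  0.0057]
scene pusher 0.71 [ 0.4796 -0.4335  0.0055]
side buffer_center 0.89 [ 0.2653 -0.3802  0.0166]
side buffer_center 0.83 [ 0.5312 -0.3591  0.0184]
side buffer_center 0.59 [ 0.4088 -0.1072  0.014 ]
side cover_grip 0.83 [0.4437 0.1647 0.1151]
side tray 0.66 [ 0.4971 -0.3455 -0.0036]
side file 0.72 [ 0.5016 -0.2592  0.0034]
side pusher 0.67 [ 0.4783 -0.4333  0.0035]
{'clock': 1.2, 'qpos': array([-1.466 ,  0.2759,  1.5049,  0.    ,  1.3607, -0.121 ]), 'qd': array([ 0.0003, -0.0004,  0.0023, -0.0001, -0.    , -0.0003]), 'effort': array([ -0.0026, -41.6674, -24.6102,  -0.0008,   0.0003,   0.    ]), 'position': array([ 0.1287, -0.5604,  0.3039]), 'ee_rot': array([ 0.0797,  0.7026,  0.0797, -0.7026]), 'contact_force': array([0.0361, 0.0972, 0.1149]), 'moment': array([ 0.0256, -0.0193,  0.0139]), 'width': 0.08559028402280872}
```

View pics/scene0.png

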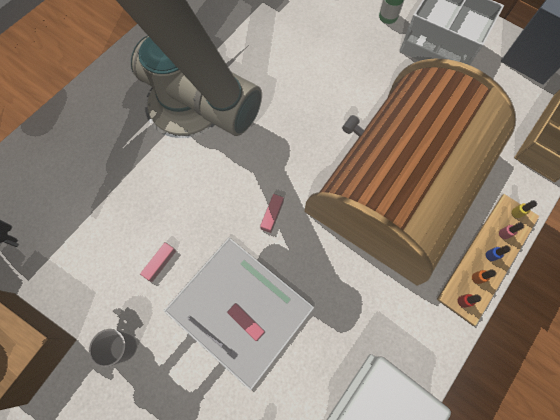

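View pics/side0.png

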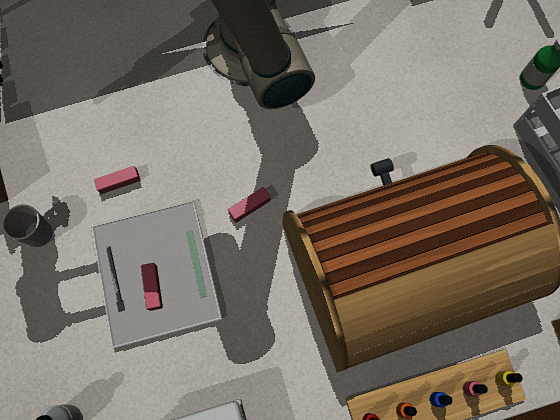

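```bash
python3 - <<'E'
from h import *
from scipy.optimize import least_squares
np.set_printoptions(precision=4,suppress=True)
C=[]
for n in ["scene","side"]:
    d=np.load(f'pics/{n}0.npy'); img=cv2.imread(f'pics/{n}0.png')
    P=cloud(n,d); ok=(d>0)&(P[...,2]>0.1)&(P[...,2]<0.26)&(P[...,0]>0.42)&(P[...,0]<0.95)&(P[...,1]>-0.15)&(P[...,1]<0.5)
    C.append(P[ok]); print(n,ok.sum(),P[ok].min(0),P[ok].max(0))
    # buffers
    for q in ["buffer_center","cover","file","organiser"]:
        for r in manip.regions_of(n,q)[:3]:
            m=r["mask"]; Q=P[m&(d>0)]
            if q=="buffer_center" : Q=Q[Q[:,2]>0.02] if (Q[:,2]>0.02).sum()>10 else Q
            rect=cv2.minAreaRect((Q[:,:2]*1000).astype(np.float32)); print(n,q,round(r["conf"],2),m.sum(),np.median(Q,0),rect)
A=np.concatenate(C)
A=A[A[:,2]>0.12]
def f(p,A=A):
    cx,cy,th,r=p; x=(A[:,0]-cx)*np.cos(th)+(A[:,1]-cy)*np.sin(th)
    return np.hypot(x,A[:,2]-0.06)-r
for c in (A,):
    # cy fixed at mean to avoid degeneracy
    s=least_squares(lambda p:np.r_[f(p,c),(p[1]-c[:,1].mean())],[0.63,0.17,0.,.16],loss='soft_l1',f_scale=0.003)
    cx,cy,th,r=s.x; print(s.x,np.median(abs(f(s.x,c))))
    g=abs(f(s.x,c))<0.02
    y=-(c[g,0]-cx)*np.sin(th)+(c[g,1]-cy)*np.cos(th)
    h=np.percentile(y,[0.1,.5,1,99,99.5,99.9]);print(h)
    m=(h[0]+h[-1])/2; print("axis centre",cx-m*np.sin(th),cy+m*np.cos(th))
    np.save('pics/A.npy',c)
E
```

```text
scene 25303 [ 0.4308 -0.0565  0.1   ] [0.7966 0.4029 0.2299]
scene buffer_center 0.86 552 [ 0.5307 -0.3601  0.0325] ((529.8833618164062, -360.04443359375), (29.134891510009766, 93.93929290771484), 86.36756896972656)
scene buffer_center 0.76 492 [ 0.4127 -0.1155  0.0284] ((411.046630859375, -113.70559692382812), (30.308151245117188, 96.7679214477539), 17.75951385498047)
scene buffer_center 0.69 616 [ 0.272  -0.3843  0.0281] ((270.3794250488281, -382.9480285644531), (30.450603485107422, 94.74037170410156), 4.282281875610352)
scene cover 0.76 13981 [0.5879 0.1533 0.2074] ((541.5155029296875, 169.66217041015625), (272.9593200683594, 424.659912109375), 2.714327573776245)
scene file 0.92 376 [ 0.5101 -0.2595  0.0094] ((504.51025390625, -258.3509216308594), (17.234098434448242, 147.9459991455078), 87.48678588867188)
scene organiser 0.97 27325 [0.6341 0.1205 0.199 ] ((615.7909545898438, 286.6656494140625), (377.155517578125, 675.054443359375), 2.556236743927002)
side 38915 [ 0.4281 -0.056   0.1   ] [0.7963 0.4029 0.2295]
side buffer_center 0.95 713 [ 0.2716 -0.3827  0.0265] ((270.28308105468
[... 427 characters left out ...]
 0.2067] ((531.9379272460938, 180.39866638183594), (290.2622375488281, 442.4990539550781), 2.5999319553375244)
side cover 0.61 40860 [0.6528 0.158  0.1994] ((603.8348388671875, 244.9459686279297), (372.1973571777344, 592.82275390625), 2.927037239074707)
side file 0.48 12062 [ 0.4966 -0.3459  0.0034] ((492.95068359375, -350.1954650878906), (236.00283813476562, 278.59210205078125), 88.87034606933594)
side organiser 0.95 40652 [0.6532 0.1579 0.1996] ((591.0970458984375, 243.02810668945312), (395.193603515625, 589.08935546875), 2.823599100112915)
[0.6349 0.1585 0.0485 0.1571] 0.0027404733194178466
[-0.2075 -0.2071 -0.2068  0.231   0.2339  0.2368]
axis centre 0.6341480229129325 0.1731511857072494
```

```bash
python3 - <<'E'
from h import *
from scipy.optimize import least_squares
np.set_printoptions(precision=4,suppress=True)
th=0.0485
e=np.array([np.cos(th),np.sin(th)]); f=np.array([-np.sin(th),np.cos(th)])
for n in ["scene","side"]:
    d=np.load(f'pics/{n}0.npy'); P=cloud(n,d)
    a=(P[...,:2]-[0.634,0.173])@e; b=(P[...,:2]-[0.634,0.173])@f; z=P[...,2]
    M=(d>0)&(abs(b)<0.19)&(z>0.08)&(z<0.26)
    for lo,hi in [(-0.16,-0.02),(0.03,0.17)]:
        k=M&(a>lo)&(a<hi); A=np.c_[a[k],b[k],z[k]]
        s=least_squares(lambda p:np.hypot(A[:,0]-p[0]-p[2]*A[:,1],A[:,2]-0.06)-p[1],[0,.155,0],loss='soft_l1',f_scale=0.002)
        print(n,lo,s.x,np.percentile(s.fun,[5,50,95]))
    for bb in (-0.216,.216): # cheeks
        k=(d>0)&(abs(b-bb)<0.005)&(z>0.1)&(z<.26)&(abs(a)<.2); A=np.c_[a[k],z[k]]
        if k.sum()>20:
            s=least_squares(lambda p:np.hypot(A[:,0]-p[0],A[:,1]-0.06)-p[1],[0,.166],loss='soft_l1',f_scale=0.002); print('cheek',bb,k.sum(),s.x)
    k=(d>0)&(abs(b)<0.03)&(a<-0.165)&(a>-0.25)&(z>0.08)&(z<.16)
    Q=np.c_[a[k],b[k],z[k]]; print('grip',k.sum(),Q.min(0),Q.max(0),np.median(Q,0))
    r=manip.regions_of(n,"cover_grip")
    for x in r[:2]: 
        Q=P[x["mask"]&(d>0)];Q=Q[Q[:,2]>.06]; print(x["conf"],x["mask"].sum(),np.percentile(Q,[5,50,95],axis=0).tolist() if len(Q) else 0)
    v,u=np.where((d>0)&k); print(u.min(),u.max(),v.min(),v.max())
    if n=="side":
        img=cv2.imread('pics/side0.png')[130:280,280:440]; cv2.imwrite('pics/crop1.png',cv2.resize(img,None,fx=4,fy=4))
E
```

```text
scene -0.16 [-0.0071  0.1544  0.0009] [-0.0019  0.      0.0018]
scene 0.03 [-0.0044  0.1626  0.0014] [-0.0096  0.0001  0.0026]
cheek -0.216 1501 [-0.001   0.1568]
cheek 0.216 721 [-0.0053  0.1648]
grip 238 [-0.203  -0.0207  0.1011] [-0.1653  0.0202  0.13  ] [-0.1861 -0.0046  0.1224]
0.67 13772 [[0.4901036175815323, -0.013987355517711355, 0.1312437391182897], [0.5879124311610044, 0.15402907212555683, 0.20755985600215213], [0.6680644984682165, 0.35077415366918074, 0.21492808111682013]]
342 360 115 133
side -0.16 [-0.0092  0.1522  0.0021] [-0.0022  0.      0.0022]
side 0.03 [-0.0046  0.1608  0.0004] [-0.0092  0.      0.0028]
cheek -0.216 1046 [-0.0081  0.1646]
cheek 0.216 887 [-0.0069  0.1634]
grip 347 [-0.2052 -0.0204  0.0974] [-0.165   0.0209  0.1296] [-0.185  -0.0022  0.1207]
0.6 20333 [[0.49738197004357304, -0.0153048813489259, 0.143392842467981], [0.5959796203364945, 0.16352734876390063, 0.206777875545842], [0.667759694902705, 0.35407659156428584, 0.21343273384492956]]
0.54 40843 [[0.5067896188227831, -0.0423018779566332, 0.11326788391105175], [0.6532329571511507, 0.16073947870151478, 0.20007202004013164], [0.774972729232791, 0.37551946517383594, 0.21419637357481264]]
371 393 158 181
```

View pics/crop1.png

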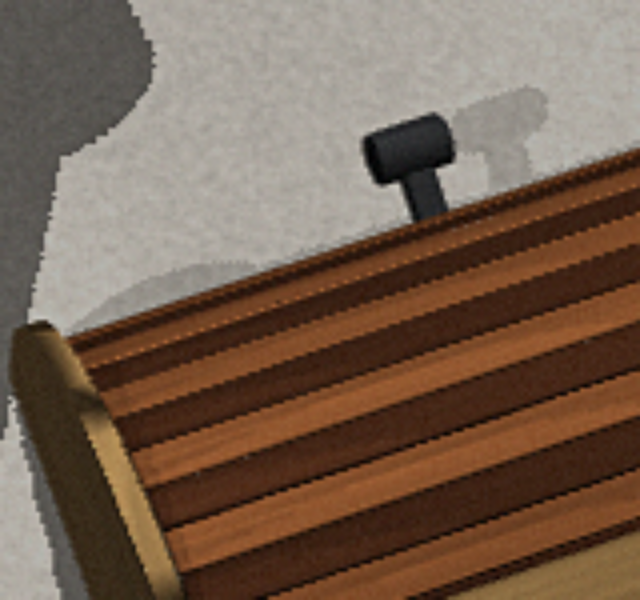

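```bash
cat >> h.py <<'E'
th=0.047; e=np.array([np.cos(th),np.sin(th)]); f=np.array([-np.sin(th),np.cos(th)]); C=np.array([0.627,0.1727])
def tcp():
    s=manip.get_state(); w,x,y,z=s["ee_rot"]; R=Rot.from_quat([x,y,z,w]).as_matrix(); return s,np.array(s["position"]),R
def grip(q,up=0.005):
    p=0.209+q; xy=C-0.19*np.cos(p)*e; return np.r_[xy,0.06+0.19*np.sin(p)+0.054+up]
E
python3 - <<'E'
from h import *
np.set_printoptions(precision=4,suppress=True)
s,p,R=tcp(); print(R)
T=grip(.087); print(T, R.T@(T-p)/0.03)
ty=R[:,1]; print(np.degrees(np.arctan2(ty[1],ty[0])))
img=cv2.imread('pics/scene0.png')[170:400,130:330]; cv2.imwrite('pics/crop2.png',cv2.resize(img,None,fx=2.6,fy=2.6,interpolation=cv2.INTER_CUBIC))
E
```

```text
[[ 0.      0.2239 -0.9746]
 [-0.0001 -0.9746 -0.2239]
 [-1.      0.0001 -0.    ]]
[0.4455 0.1642 0.1744] [  4.315  -21.177  -15.6971]
-77.06371586585759
```

View pics/crop2.png

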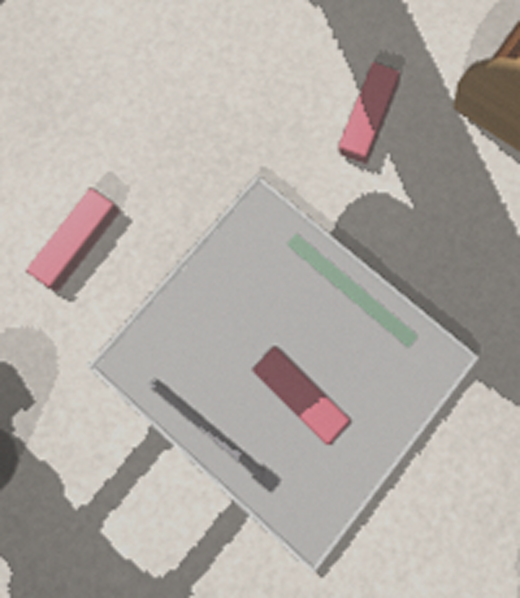

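>>> play_rows(steps=[[0,0,0,0,0.85],[0,0,0,0,0.85],[0,0,-0.6,-0.3,0],[0,0,-0.95,-0.48,0],[0,0,-0.95,-0.48,0],[0,0,-0.95,-0.48,0],[0,0,-0.95,-0.48,0],[0,0,-0.95,-0.48,0],[0,0,-0.95,-0.48,0],[0,0,-0.95,-0.48,0],[0,0,-0.95,-0.48,0],[0,0,-0.95,-0.48,0],[0,0,-0.95,-0.48,0],[0,0,-0.95,-0.48,0],[0,0,-0.95,-0.48,0],[0,0,-0.95,-0.48,0],[0,0,-0.95,-0.48,0],[0,0,-0.95,-0.48,0],[0,0,-0.95,-0.48,0],[0,0,-0.95,-0.48,0]], newtons=40)

```text
clock: 3.7
position: [0.3586, -0.0451, 0.3042]
ee_rot: [0.017, 0.707, 0.017, -0.707]
contact_force: [0.7, -0.7, 0.6]
width: 0.0857
```

```bash
cat > go.py <<'E'
from h import *
import sys
np.set_printoptions(precision=4,suppress=True)
def rep(T,yaw=None):
    s,p,R=tcp(); d=R.T@(np.array(T)-p)
    ty=np.degrees(np.arctan2(R[1,1],R[0,1]))
    print('t',s["clock"],'p',p,'F',s["contact_force"],'w',round(s["width"],4),'yaw_y',ty,'\nunits',d/0.03, 'tilt',R[:,0])
E
python3 -c "
from go import *
rep(grip(.087))"
```

```text
t 3.7 p [ 0.3586 -0.0451  0.3042] F [ 0.7375 -0.6629  0.6137] w 0.0857 yaw_y -87.25772977028778 
units [ 4.3239 -6.8305 -3.223 ] tilt [ 0.0009 -0.0005 -1.    ]
```

>>> play_rows(steps=[[0,0,-0.95,-0.45,0],[0,0,-0.95,-0.45,0],[0,0,-0.95,-0.45,0],[0,0,-0.95,-0.45,0],[0,0,-0.95,-0.45,0],[0,0,-0.95,-0.45,0],[0,0,-0.6,-0.3,0],[0,0,-0.4,-0.1,0],[0,0.4,0,0,0],[0,0.6,0,0,0],[0,0,0,0,0],[0,0,0,0,0]])

```text
clock: 4.9
position: [0.4409, 0.1579, 0.2735]
ee_rot: [-0.017, -0.706, -0.016, 0.707]
contact_force: [-0.1, -0.1, 0.8]
width: 0.0851
```

```bash
python3 -c "
from go import *
rep(grip(.087))
i,d=manip.get_image('wrist'); save('w1',i); np.save('pics/w1.npy',d)
for r in manip.mark_of('wrist','cover_grip'): print(r['conf'],c2w('wrist',r['location']))
P=cloud('wrist',d); X=P[...,:2]-C; a=X@e; b=X@f; z=P[...,2]
k=(d>0)&(abs(b)<.04)&(a<-.165)&(a>-.25)&(z>.08)&(z<.16)
Q=np.c_[a[k],b[k],z[k]]; print(k.sum(),np.percentile(Q,[1,50,99],axis=0))
"
```

```text
t 4.9 p [0.4409 0.1579 0.2735] F [-0.0778 -0.1062  0.8219] w 0.0851 yaw_y -87.31409285005215 
units [ 3.3006 -0.2025 -0.1666] tilt [-0.0014 -0.0008 -1.    ]
0.66 [0.446  0.1712 0.1109]
2662 [[-0.195  -0.0169  0.1127]
 [-0.1773  0.0023  0.1243]
 [-0.1657  0.0217  0.1274]]
```

View pics/w1.png

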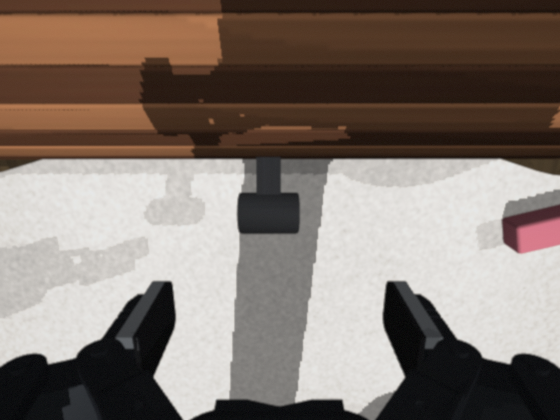

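>>> play_rows(steps=[[0,0.4,-0.25,-0.17,0],[0,0.8,0,0,0],[0,0.9,0,0,0],[0,0.8,0,0,0],[0,0.4,0,0,0],[0,0,0,0,0],[1,0,0,0,0],[1,0,0,0,0],[1,0,0,0,0],[1,0,0,0,0],[1,0,0,0,0],[1,0,0,0,0]], newtons=40)

```text
clock: 6.2
position: [0.4467, 0.1653, 0.1756]
ee_rot: [0.018, 0.708, 0.016, -0.706]
contact_force: [0.6, -5.2, 1.2]
width: 0.0393
```

```bash
python3 -c "
from go import *
rep(grip(.083))
i,d=manip.get_image('wrist'); save('w2',i)
"
```

```text
t 6.2 p [0.4467 0.1653 0.1756] F [ 0.623  -5.1547  1.2466] w 0.0393 yaw_y -87.18641578908642 
units [0.0651 0.0351 0.0511] tilt [ 0.0018 -0.0029 -1.    ]
```

View pics/w2.png

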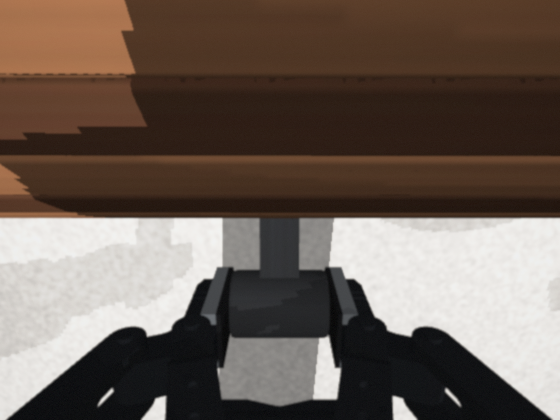

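```bash
python3 -c "
import numpy as np
ph=np.linspace(.292,1.785,23)
for a,b in zip(ph[:-1],ph[1:]):
    print([1,round(-.19*(np.sin(b)-np.sin(a))/.03,2),0,round(-.19*(np.cos(a)-np.cos(b))/.03,2),0],end=', ')
"
```

```text
[1, np.float64(-0.41), 0, np.float64(-0.14), 0], [1, np.float64(-0.4), 0, np.float64(-0.16), 0], [1, np.float64(-0.38), 0, np.float64(-0.19), 0], [1, np.float64(-0.37), 0, np.float64(-0.22), 0], [1, np.float64(-0.36), 0, np.float64(-0.24), 0], [1, np.float64(-0.34), 0, np.float64(-0.27), 0], [1, np.float64(-0.32), 0, np.float64(-0.29), 0], [1, np.float64(-0.3), 0, np.float64(-0.31), 0], [1, np.float64(-0.28), 0, np.float64(-0.33), 0], [1, np.float64(-0.25), 0, np.float64(-0.35), 0], [1, np.float64(-0.23), 0, np.float64(-0.36), 0], [1, np.float64(-0.21), 0, np.float64(-0.38), 0], [1, np.float64(-0.18), 0, np.float64(-0.39), 0], [1, np.float64(-0.15), 0, np.float64(-0.4), 0], [1, np.float64(-0.12), 0, np.float64(-0.41), 0], [1, np.float64(-0.1), 0, np.float64(-0.42), 0], [1, np.float64(-0.07), 0, np.float64(-0.42), 0], [1, np.float64(-0.04), 0, np.float64(-0.43), 0], [1, np.float64(-0.01), 0, np.float64(-0.43), 0], [1, np.float64(0.02), 0, np.float64(-0.43), 0], [1, np.float64(0.05), 0, np.float64(-0.43), 0], [1, np.float64(0.08), 0, np.float64(-0.42), 0],
```

>>> play_rows(steps=[[1,-0.41,0,-0.14,0],[1,-0.4,0,-0.16,0],[1,-0.38,0,-0.19,0],[1,-0.37,0,-0.22,0],[1,-0.36,0,-0.24,0],[1,-0.34,0,-0.27,0],[1,-0.32,0,-0.29,0],[1,-0.3,0,-0.31,0],[1,-0.28,0,-0.33,0],[1,-0.25,0,-0.35,0],[1,0,0,0,0]])

```text
clock: 7.35
position: [0.5226, 0.1689, 0.2769]
ee_rot: [0.018, 0.707, 0.016, -0.706]
contact_force: [4.0, -4.3, -5.7]
width: 0.039
```

```bash
python3 -c "
from go import *
rep(grip(.971-.209))
"
```

```text
t 7.35 p [0.5226 0.1689 0.2769] F [ 3.9516 -4.2999 -5.6712] w 0.039 yaw_y -87.27065046140739 
units [0.037  0.0352 0.0931] tilt [ 0.0014 -0.003  -1.    ]
```

>>> play_rows(steps=[[1,-0.2,0,-0.37,0],[1,-0.2,0,-0.38,0],[1,-0.18,0,-0.39,0],[1,-0.15,0,-0.4,0],[1,-0.12,0,-0.41,0],[1,-0.1,0,-0.42,0],[1,-0.07,0,-0.42,0],[1,-0.04,0,-0.43,0],[1,-0.01,0,-0.43,0],[1,0.02,0,-0.43,0],[1,0.05,0,-0.43,0],[1,0.06,0,-0.3,0],[1,0,0,0,0],[1,0,0,0,0]])

```text
clock: 8.75
position: [0.6654, 0.1757, 0.3049]
ee_rot: [0.018, 0.707, 0.016, -0.707]
contact_force: [0.8, -4.6, -3.8]
width: 0.039
```

```bash
python3 -c "
from go import *
rep(grip(1.57))
"
```

```text
t 8.75 p [0.6654 0.1757 0.3049] F [ 0.7798 -4.6128 -3.7908] w 0.039 yaw_y -87.30323255803232 
units [ 0.0011  0.0383 -0.0263] tilt [ 0.0001 -0.0029 -1.    ]
```

>>> play_rows(steps=[[1,0.02,0,-0.1,0],[1,0.02,0,-0.1,0],[1,0,0,0,0]])

```text
clock: 9.05
position: [0.6702, 0.1759, 0.304]
ee_rot: [-0.018, -0.706, -0.016, 0.708]
contact_force: [-0.1, -6.2, -1.4]
width: 0.0386
```

```bash
python3 -c "
from go import *
rep(grip(1.57))
i,d=manip.get_image('scene'); save('s3',i); np.save('pics/s3.npy',d)
for n in ('jar','mat'):
  for r in manip.mark_of('scene',n): print(n,r['conf'],c2w('scene',r['location']))
i,d=manip.get_image('side'); save('d3',i);np.save('pics/d3.npy',d)
for n in ('jar','mat'):
  for r in manip.mark_of('side',n): print(n,r['conf'],c2w('side',r['location']))
for b in (.1,-.1): print(C-.077*e+b*f)
"
```

```text
t 9.05 p [0.6702 0.1759 0.304 ] F [-0.1467 -6.2286 -1.4438] w 0.0386 yaw_y -87.29429676783215 
units [-0.0293  0.0386  0.1332] tilt [-0.0024 -0.0031 -1.    ]
jar 0.71 [0.545  0.2707 0.0064]
mat 0.9 [0.5515 0.0655 0.0109]
jar 0.76 [0.5415 0.2729 0.0072]
mat 0.8 [0.554  0.0686 0.0076]
[0.5454 0.269 ]
[0.5548 0.0692]
```

View pics/s3.png

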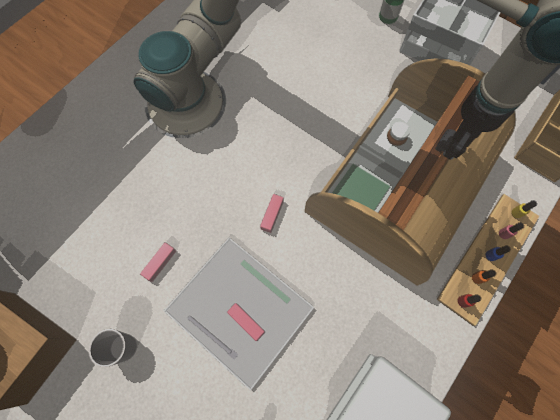

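View pics/d3.png

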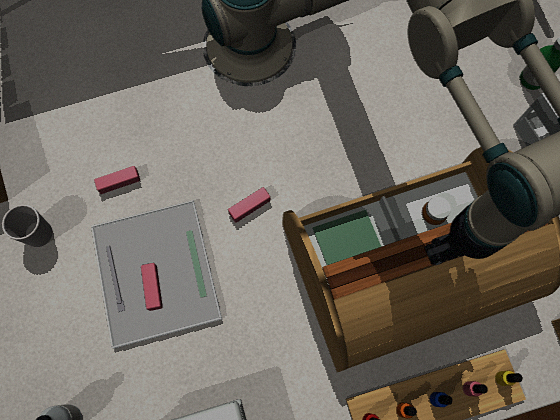

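>>> play_rows(steps=[[1,0.02,0,-0.1,0],[1,0.02,0,-0.1,0],[1,0,0,0,0]])

```text
clock: 9.65
position: [0.676, 0.1761, 0.3027]
ee_rot: [-0.018, -0.706, -0.016, 0.708]
contact_force: [-1.7, -5.1, -1.9]
width: 0.0388
```

```bash
python3 -c "
from go import *
rep(grip(1.57))
i,d=manip.get_image('wrist'); save('w3',i)
"
```

```text
t 9.65 p [0.676  0.1761 0.3027] F [-1.674  -5.0715 -1.8674] w 0.0388 yaw_y -87.2979180930732 
units [-0.0733  0.0379  0.3287] tilt [-0.0029 -0.0032 -1.    ]
```

View pics/w3.png

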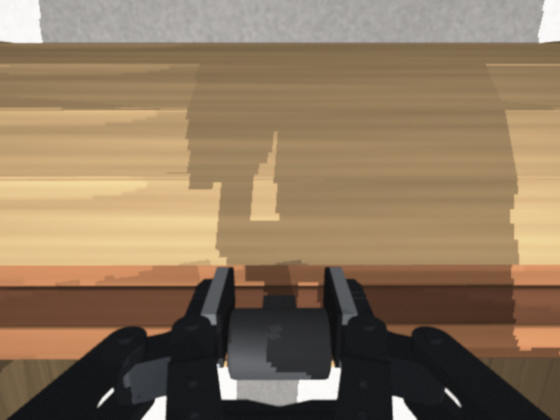

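```bash
python3 -c "
from go import *
i,d=manip.get_image('wrist')
P=cloud('wrist',d); 
for rr in (290,300,312,320,330,340,350,360,370,376,384): 
  X=P[rr,300]; print(rr,d[rr,300],(X[:2]-C)@e,(X[:2]-C)@f,X[2])
s,p,R=tcp(); print('tcp a',(p[:2]-C)@e)
# leading edge of cover
for n in ('scene','side'):
  d=np.load('pics/'+('s3' if n=='scene' else 'd3')+'.npy'); P=cloud(n,d); a=(P[...,:2]-C)@e; b=(P[...,:2]-C)@f
  for lo in (-.19,-.15,-.1,-.05,.06,.1):
    k=(d>0)&(b>lo)&(b<lo+.03)&(P[...,2]>.19)&(P[...,2]<.222)&(abs(a)<.08)
    if k.sum(): print(n,lo,np.percentile(a[k],[0,1,5]),np.percentile(np.hypot(a[k],P[...,2][k]-.06),[5,50]))
"
```

```text
290 0.18694891 0.033485671751836685 -0.008857808303936402 0.20791171996608754
300 0.18684046 0.028704182778230846 -0.008851312351076166 0.20965477505307578
312 0.14905684 0.04506238842734057 -0.006531328510235889 0.24399039203968342
320 0.14325777 0.045496128854203725 -0.006175325123727836 0.24996763383419507
330 0.1408201 0.043329576117808015 -0.006025756794390095 0.2532801907744629
340 0.1384117 0.04126999783842353 -0.005877981401985557 0.2565254031057944
350 0.13853595 0.03760019732929259 -0.005885732484809315 0.25764405863726353
360 0.13779825 0.034536752200775865 -0.0058405508209238175 0.25946658030802006
370 0.13871425 0.030293004200156463 -0.005896925126819929 0.2599444607334957
376 0.14138651 0.02612694053635832 -0.006061108150356193 0.2585409337752353
384 0.46981156 -0.23070738281978104 -0.026230882456491512 -0.0008667888901727899
tcp a 0.0491204579721862
scene -0.19 [-0.0106 -0.0098 -0.0061] [0.1523 0.155 ]
scene -0.15 [-0.0103 -0.0096 -0.0059] [0.1522 0.155 ]
scene -0.1 [-0.0105 -0.0098 -0.006 ] [0.1523 0.1549]
scene -0.05 [-0.0107 -0.0098 -0.0065] [0.1524 0.1552]
scene 0.06 [-0.0106 -0.0103 -0.0086] [0.152  0.1543]
scene 0.1 [-0.0103 -0.0103 -0.009 ] [0.1517 0.1543]
side -0.19 [-0.0114 -0.0098 -0.0056] [0.1501 0.1535]
side -0.15 [-0.0116 -0.0102 -0.0063] [0.15   0.1534]
side -0.1 [-0.0116 -0.01   -0.0063] [0.1499 0.1534]
side -0.05 [-0.0112 -0.0099 -0.0064] [0.1499 0.1534]
side 0.06 [0.0652 0.0658 0.0666] [0.1601 0.1623]
side 0.1 [0.0569 0.0582 0.0599] [0.1603 0.1627]
```

>>> play_rows(steps=[[1,0.02,0,-0.1,0],[1,0.02,0,-0.1,0],[1,0,0,0,0]])

```text
clock: 10.05
position: [0.6819, 0.1765, 0.3013]
ee_rot: [-0.018, -0.706, -0.016, 0.708]
contact_force: [-1.9, -5.8, -2.8]
width: 0.0386
```

```bash
cat > edge.py <<'E'
from go import *
def edge():
  for n in ('scene','side'):
    i,d=manip.get_image(n); save('e_%s_%.2f'%(n,manip.get_state()['clock']),i)
    P=cloud(n,d); a=(P[...,:2]-C)@e; b=(P[...,:2]-C)@f
    k=(d>0)&(b>-.19)&(b<-.05)&(P[...,2]>.19)&(P[...,2]<.222)&(abs(a)<.08)
    print(n,np.percentile(a[k],[0,1,5]))
E
python3 -c "
from edge import *
rep(grip(1.57)); edge()
"
```

```text
t 10.05 p [0.6819 0.1765 0.3013] F [-1.9094 -5.8325 -2.7849] w 0.0386 yaw_y -87.26858631431104 
units [-0.1189  0.0402  0.525 ] tilt [-0.0033 -0.0032 -1.    ]
scene [-0.0017 -0.001   0.0022]
side [-0.0023 -0.001   0.0024]
```

>>> play_rows(steps=[[1,0.02,0,-0.12,0],[1,0,0,0,0]])

```text
clock: 10.35
position: [0.6834, 0.1765, 0.3008]
ee_rot: [-0.018, -0.704, -0.015, 0.71]
contact_force: [-7.4, -6.2, 0.5]
width: 0.0393
```

```bash
python3 -c "
from edge import *
rep(grip(1.57)); edge()
"
```

```text
t 10.35 p [0.6834 0.1765 0.3008] F [-7.37   -6.2497  0.5227] w 0.0393 yaw_y -87.2887250687298 
units [-0.1297  0.0387  0.5756] tilt [-0.0087 -0.0037 -1.    ]
scene [-0.0008 -0.0001  0.0033]
side [-0.0016 -0.0001  0.0032]
```

>>> play_rows(steps=[[0,0,0,0,0],[0,0,0,0,0],[0,0,0,0,0],[0,0,0,0,0],[0,-0.3,0,0,0],[0,-0.6,0,0,0],[0,-0.6,0,0,0],[0,0,0,0,0]])

```text
clock: 11.25
position: [0.688, 0.1784, 0.35]
ee_rot: [0.017, 0.709, 0.017, -0.704]
contact_force: [0.2, 0.1, -0.2]
width: 0.0852
```

```bash
python3 -c "
from edge import *
rep([.531,-.36,.2]); edge()
"
```

```text
t 11.25 p [0.688  0.1784 0.35  ] F [ 0.2176  0.1122 -0.2295] w 0.0852 yaw_y -87.25616109724857 
units [ 4.9424 17.6807  6.1217] tilt [ 0.0068  0.0012 -1.    ]
scene [-0.0008 -0.0001  0.0031]
side [-0.0015 -0.0003  0.0034]
```

>>> play_rows(steps=[[0,0,0.5,0.17,0],[0,0,0.97,0.34,0],[0,0,0.97,0.34,0],[0,0,0.97,0.34,0],[0,0,0.97,0.34,0],[0,0,0.97,0.34,0],[0,0,0.97,0.34,0],[0,0,0.97,0.34,0],[0,0,0.97,0.34,0],[0,0,0.97,0.34,0],[0,0.2,0.97,0.34,0],[0,0.4,0.97,0.34,0],[0,0.6,0.97,0.34,0],[0,0.7,0.97,0.34,0],[0,0.7,0.97,0.34,0],[0,0.7,0.97,0.34,0],[0,0.6,0.97,0.34,0],[0,0.4,0.97,0.34,0.5],[0,0.2,0.5,0.2,0.6],[0,0,0,0,0]])

```text
clock: 13.35
position: [0.5241, -0.3565, 0.2088]
ee_rot: [0.026, -0.705, 0.024, 0.708]
contact_force: [-0.0, -0.1, 0.1]
width: 0.0852
```

```bash
python3 -c "
from edge import *
rep([.531,-.36,.08])
i,d=manip.get_image('wrist'); save('w4',i); np.save('pics/w4.npy',d)
for r in manip.mark_of('wrist','buffer_center'): print(r['conf'],c2w('wrist',r['location']))
P=cloud('wrist',d)
for r in manip.regions_of('wrist','buffer'):
  m=r['mask']&(d>0)&(P[...,2]>.026)&(P[...,2]<.04); Q=P[m]
  print(r['conf'],len(Q),cv2.minAreaRect((Q[:,:2]*1000).astype(np.float32)) if len(Q)>5 else 0,np.median(Q,0) )
"
```

```text
t 13.35 p [ 0.5241 -0.3565  0.2088] F [-0.0084 -0.1092  0.0953] w 0.0852 yaw_y -94.05484892327851 
units [ 4.2937  0.1083 -0.255 ] tilt [-0.0042  0.0018 -1.    ]
0.84 [ 0.5298 -0.3614  0.0161]
0.58 [ 0.4112 -0.111   0.0176]
0.88 1480 ((420.26104736328125, -130.97512817382812), (29.75999641418457, 54.98826217651367), 15.722723007202148) [ 0.4223 -0.1369  0.0282]
0.73 5345 ((532.5228271484375, -357.0007629394531), (29.984712600708008, 94.05611419677734), 85.38427734375) [ 0.5374 -0.357   0.0327]
```

View pics/w4.png

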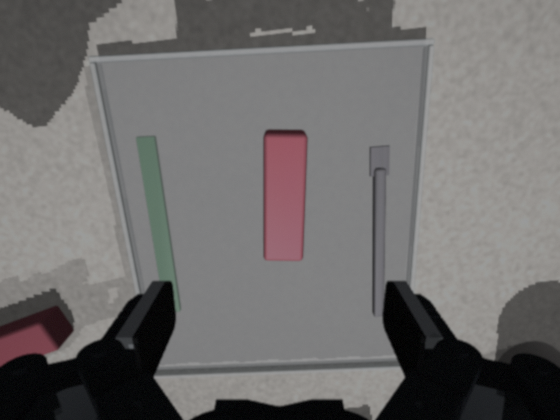

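>>> play_rows(steps=[[0,0.4,0.07,-0.24,0.09],[0,0.8,0,0,0],[0,0.9,0,0,0],[0,0.9,0,0,0],[0,0.7,0,0,0],[0,0.4,0,0,0],[0,0.2,0,0,0],[0,0,0,0,0],[1,0,0,0,0],[1,0,0,0,0],[1,0,0,0,0],[1,0,0,0,0],[1,0,0,0,0],[1,0,0,0,0]], newtons=30)

```text
clock: 14.9
position: [0.5343, -0.3576, 0.0831]
ee_rot: [-0.027, 0.707, -0.028, -0.706]
contact_force: [0.3, 0.6, 5.1]
width: 0.0293
```

```bash
python3 -c "
from edge import *
rep([.531,-.359,.08])
i,d=manip.get_image('wrist'); save('w5',i); np.save('pics/w5.npy',d)
"
```

```text
t 14.9 p [ 0.5343 -0.3576  0.0831] F [0.2946 0.6362 5.125 ] w 0.0293 yaw_y -94.40771002637767 
units [0.1043 0.054  0.1069] tilt [ 0.0014 -0.0013 -1.    ]
```

View pics/w5.png

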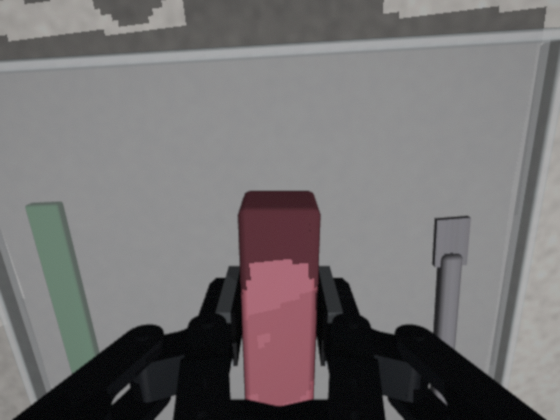

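>>> play_rows(steps=[[1,-0.2,0,0,0],[1,-0.5,0,0,0],[1,-0.9,0,0,0],[1,-1,0,0,0],[1,-1,0,0,0],[1,-1,0,0,0],[1,-1,0,0,0],[1,-1,0,0,0],[1,-1,0,0,-0.6],[1,-0.7,0,0,-0.58],[1,-0.3,0,0,0],[1,0,0,0,0]])

```text
clock: 16.15
position: [0.534, -0.3572, 0.3411]
ee_rot: [0.017, 0.707, 0.016, -0.706]
contact_force: [-0.0, 0.4, -0.4]
width: 0.0295
```

```bash
python3 -c "
from edge import *
rep([.554,.068,.34])
"
```

```text
t 16.15 p [ 0.534  -0.3572  0.3411] F [-0.0032  0.4282 -0.4373] w 0.0295 yaw_y -87.39158156174184 
units [  0.0226 -14.1274  -1.3097] tilt [ 0.0014 -0.0011 -1.    ]
```

>>> play_rows(steps=[[1,0,-0.4,-0.04,0],[1,0,-0.8,-0.08,0],[1,0,-0.95,-0.09,0],[1,0,-0.95,-0.09,0],[1,0,-0.95,-0.09,0],[1,0,-0.95,-0.09,0],[1,0,-0.95,-0.09,0],[1,0,-0.95,-0.09,0],[1,0,-0.95,-0.09,0],[1,0,-0.95,-0.09,0],[1,0,-0.95,-0.09,0],[1,0,-0.95,-0.09,0],[1,0,-0.95,-0.09,0],[1,0,-0.95,-0.09,0],[1,0,-0.95,-0.09,0],[1,0,-0.5,-0.04,0],[1,0,0,0,0],[1,0,0,0,0]])

```text
clock: 17.95
position: [0.5537, 0.0654, 0.3394]
ee_rot: [-0.017, -0.706, -0.016, 0.707]
contact_force: [0.6, 0.1, -1.1]
width: 0.0294
```

```bash
python3 -c "
from edge import *
rep([.554,.068,.34])
s,p,R=tcp()
i,d=manip.get_image('wrist'); save('w6',i); np.save('pics/w6.npy',d)
P=cloud('wrist',d)
for q in ('buffer','mat'):
  for r in manip.regions_of('wrist',q)[:3]:
    m=r['mask']&(d>0); Q=P[m]; 
    print(q,r['conf'],m.sum(),np.median(Q,0),cv2.minAreaRect((Q[:,:2]*1000).astype(np.float32)))
for q in ('buffer_center','mat'):
  for r in manip.mark_of('wrist',q): print(q,r['conf'],c2w('wrist',r['location']))
for n in ('scene','side'):
  i,d=manip.get_image(n); save('x_'+n,i); P=cloud(n,d)
  for q in ('buffer','mat'):
   for r in manip.regions_of(n,q)[:4]:
    m=r['mask']&(d>0); Q=P[m]; 
    print(n,q,r['conf'],m.sum(),np.median(Q,0),cv2.minAreaRect((Q[:,:2]*1000).astype(np.float32)))
   for r in manip.mark_of(n,'buffer_center' if q=='buffer' else q): print(q,r['conf'],c2w(n,r['location']))
"
```

```text
t 17.95 p [0.5537 0.0654 0.3394] F [ 0.5995  0.0712 -1.0769] w 0.0294 yaw_y -87.29669588301276 
units [-0.0193 -0.0848 -0.0152] tilt [-0.0016 -0.0012 -1.    ]
buffer 0.93 2321 [ 0.4155 -0.1078  0.0265] ((432.4012145996094, -89.09124755859375), (176.77342224121094, 93.47074127197266), 49.30809783935547)
buffer 0.68 15982 [0.5635 0.0664 0.2874] ((451.02398681640625, 37.10484313964844), (301.3526916503906, 77.97784423828125), 22.08234214782715)
buffer 0.67 85 [ 0.2654 -0.3347  0.0057] ((266.5997314453125, -334.5442810058594), (28.926965713500977, 3.7059683799743652), 4.739621639251709)
mat 0.62 9914 [0.568  0.072  0.0132] ((555.276611328125, 70.04766082763672), (115.44483184814453, 126.96654510498047), 2.646491050720215)
buffer_center 0.93 [0.547  0.0641 0.2735]
buffer_center 0.93 [ 0.4103 -0.1144  0.0165]
buffer_center 0.63 [0.5523 0.0668 0.2596]
mat 0.88 [0.5533 0.0687 0.0099]
scene buffer 0.91 615 [0.5677 0.0561 0.2887] ((547.5591430664062, 123.82717895507812), (131.79486083984375, 235.7659454345703), 18.42239761352539)
scene buffer 0.84 514 [ 0.414  -0.1177  0.028 ] ((407.8937072753
[... 904 characters left out ...]
589844, -113.21273040771484), (40.83489227294922, 100.44505310058594), 17.271263122558594)
side buffer 0.58 727 [ 0.2756 -0.3822  0.0258] ((269.94189453125, -386.288818359375), (35.345096588134766, 102.00548553466797), 1.0477827787399292)
side buffer 0.56 306 [ 0.4922 -0.4333  0.0105] ((486.36932373046875, -434.6630859375), (145.65151977539062, 13.128230094909668), 1.2633442878723145)
buffer 0.81 [0.5525 0.0635 0.2723]
buffer 0.58 [ 0.4072 -0.1122  0.0139]
buffer 0.56 [ 0.2701 -0.3832  0.0126]
side mat 0.8 2491 [0.55   0.0646 0.013 ] ((562.93017578125, 61.05121612548828), (136.3997344970703, 143.898193359375), 3.4555821418762207)
mat 0.8 [0.5558 0.0679 0.01  ]
mat 0.31 [0.551  0.0682 0.2743]
```

View pics/w6.png

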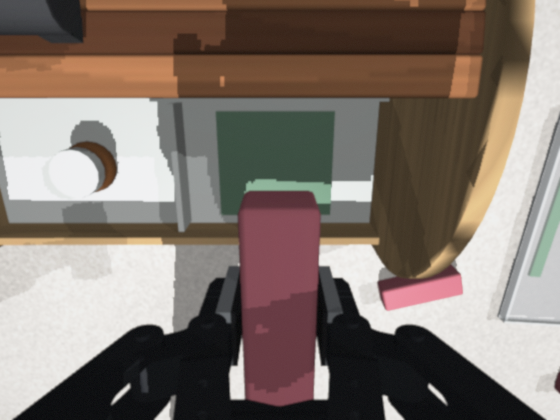

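View pics/x_side.png

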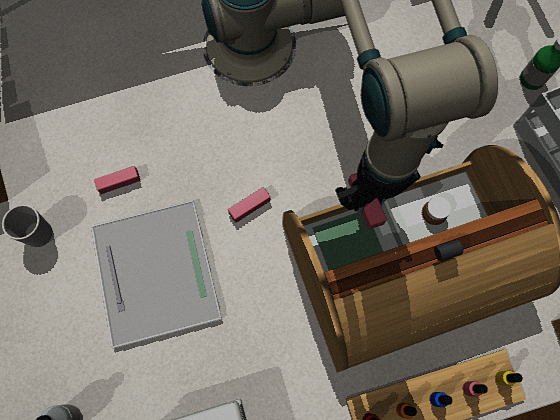

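>>> play_rows(steps=[[1,0.3,-0.14,-0.15,0],[1,0.6,0,0,0],[1,0.8,0,0,0],[1,0.8,0,0,0],[1,0.8,0,0,0],[1,0.8,0,0,0],[1,0.7,0,0,0],[1,0.5,0,0,0],[1,0.2,0,0,0],[1,0,0,0,0],[1,0,0,0,0]])

```text
clock: 19.8
position: [0.5589, 0.0703, 0.1756]
ee_rot: [0.017, 0.707, 0.017, -0.707]
contact_force: [-0.2, -0.4, -1.2]
width: 0.0295
```

```bash
python3 -c "
from edge import *
rep([.558,.0695,.093])
i,d=manip.get_image('wrist'); save('w7',i); np.save('pics/w7.npy',d)
i,d=manip.get_image('scene'); save('x7',i)
"
```

```text
t 19.8 p [0.5589 0.0703 0.1756] F [-0.1565 -0.4423 -1.2358] w 0.0295 yaw_y -87.31739077805244 
units [2.7528 0.0252 0.0345] tilt [ 0.001 -0.    -1.   ]
```

View pics/w7.png

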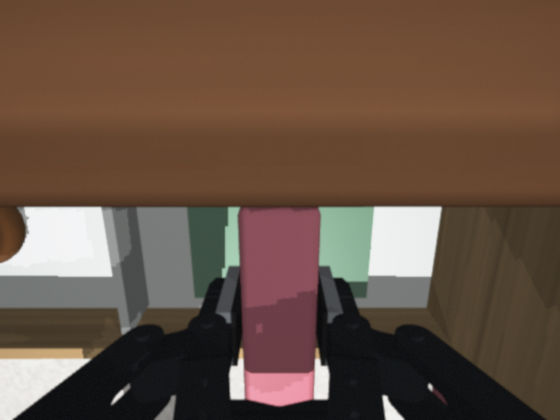

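View pics/x7.png

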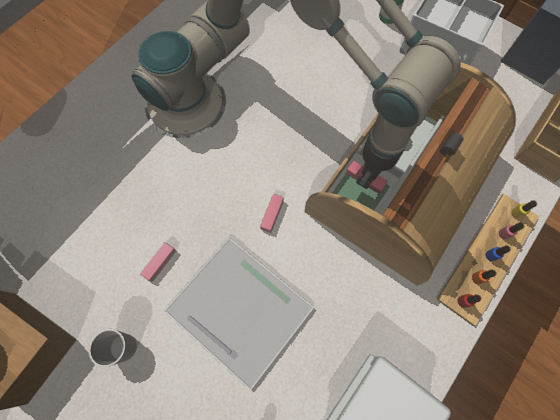

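```bash
python3 -c "
from edge import *
K,R,t=cam('wrist'); c=-R.T@t; print(c,(c[:2]-C)@e,R[2]); s,p,RR=tcp(); print((p[:2]-C)@e, RR.T@(c-p))
d=np.load('pics/w7.npy'); print(d[100,280],d[190,280],px2w('wrist',280,190,d[190,280]),px2w('wrist',280,20,d[20,280]))
"
```

```text
[0.642  0.0754 0.2455] 0.010373005690029607 [-0.3175 -0.0154 -0.9481]
-0.07265946367634454 [-0.0691 -0.0012 -0.0832]
0.0 0.0 [0.642  0.0754 0.2455] [0.642  0.0754 0.2455]
```

```bash
python3 -c "
from edge import *
s,p,RR=tcp(); print(s['qpos'])
img=cv2.imread('pics/x7.png')[30:230,300:500]; cv2.imwrite('pics/crop7.png',cv2.resize(img,None,fx=3,fy=3,interpolation=cv2.INTER_CUBIC))
img=cv2.imread('pics/d3.png')[120:300,380:560]; cv2.imwrite('pics/crop8.png',cv2.resize(img,None,fx=3,fy=3,interpolation=cv2.INTER_CUBIC))
"
```

```text
[ 0.0016  0.3581  1.7234 -0.0001  1.058   1.5256]
```

View pics/crop7.png

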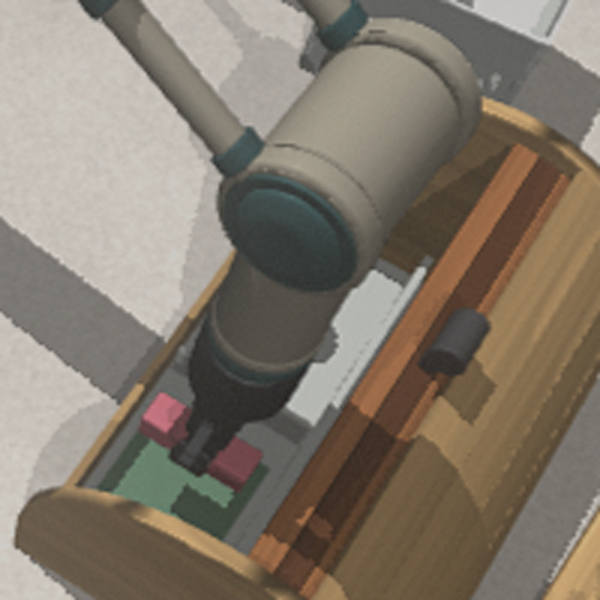

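View pics/crop8.png

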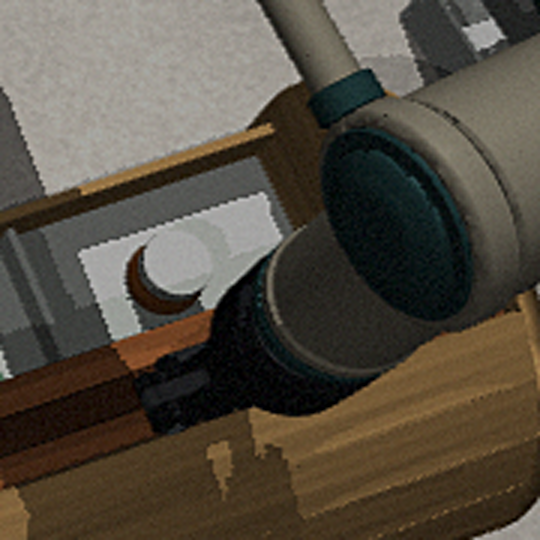

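>>> play_rows(steps=[[1,0,0,0,-0.5],[1,0,0,0,-1],[1,0,0,0,-1],[1,0,0,0,-1],[1,0,0,0,-1],[1,0,0,0,-1],[1,0,0,0,-1],[1,0,0,0,-1],[1,0,0,0,-1],[1,0,0,0,-1],[1,0,0,0,-1],[1,0,0,0,-1],[1,0,0,0,-1],[1,0,0,0,-1],[1,0,0,0,-1],[1,0,0,0,-1],[1,0,0,0,-1],[1,0,0,0,-1],[1,0,0,0,-1],[1,0,0,0,-1]])

```text
clock: 21.9
position: [0.5589, 0.0702, 0.1762]
ee_rot: [0.613, 0.354, 0.611, -0.354]
contact_force: [-0.1, 0.5, -0.0]
width: 0.0293
```

>>> play_rows(steps=[[1,0,0,0,-1],[1,0,0,0,-1],[1,0,0,0,-1],[1,0,0,0,-1],[1,0,0,0,-1],[1,0,0,0,-1],[1,0,0,0,-1],[1,0,0,0,-1],[1,0,0,0,-1],[1,0,0,0,-1],[1,0,0,0,-0.5],[1,0,0,0,0],[1,0,0,0,0]])

```text
clock: 23.2
position: [0.5587, 0.0702, 0.1758]
ee_rot: [0.707, -0.016, 0.706, 0.016]
contact_force: [-0.1, 0.3, -0.6]
width: 0.0297
```

```bash
python3 -c "
from edge import *
rep([.551,.068,.093])
s,p,R=tcp(); print(s['qpos'])
i,d=manip.get_image('wrist'); save('w9',i); np.save('pics/w9.npy',d)
P=cloud('wrist',d)
for q in ('buffer','mat'):
  for r in manip.regions_of('wrist',q)[:3]:
    m=r['mask']&(d>0); Q=P[m]; 
    print(q,r['conf'],m.sum(),np.median(Q,0),cv2.minAreaRect((Q[:,:2]*1000).astype(np.float32)))
for n in ('scene','side','wrist'):
  if n!='wrist': i,d=manip.get_image(n); save('x9_'+n,i)
  for q in ('buffer_center','mat'):
   for r in manip.mark_of(n,q): print(n,q,r['conf'],c2w(n,r['location']))
"
```

```text
t 23.2 p [0.5587 0.0702 0.1758] F [-0.1361  0.2537 -0.6281] w 0.0297 yaw_y 92.61170683447043 
units [ 2.7605 -0.0606 -0.2622] tilt [ 0.0013 -0.0001 -1.    ]
[ 0.0014  0.3582  1.7242 -0.0001  1.0579 -1.6149]
mat 0.55 22859 [0.5327 0.068  0.013 ] ((555.1614379882812, 70.38186645507812), (118.27496337890625, 128.41091918945312), 2.4556074142456055)
scene buffer_center 0.87 [0.5678 0.0692 0.1112]
scene buffer_center 0.65 [ 0.2695 -0.3852  0.0138]
scene buffer_center 0.62 [ 0.4069 -0.1124  0.0153]
scene mat 0.6 [0.5541 0.0676 0.009 ]
side buffer_center 0.88 [0.5653 0.0709 0.1075]
side buffer_center 0.88 [ 0.4086 -0.1108  0.0127]
side buffer_center 0.59 [ 0.2702 -0.3836  0.0152]
side mat 0.92 [0.5524 0.0669 0.0074]
side mat 0.57 [ 0.5045 -0.258   0.0049]
wrist buffer_center 0.85 [0.5621 0.0706 0.1097]
```

View pics/w9.png

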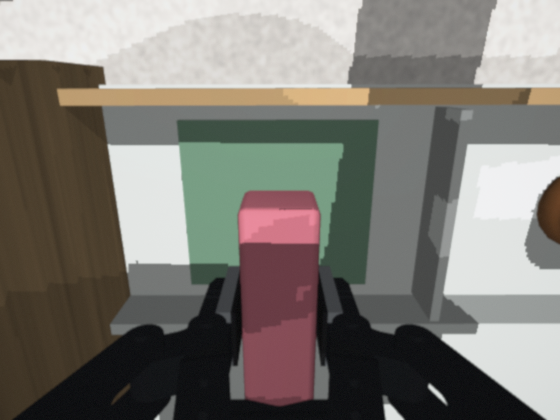

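>>> play_rows(steps=[[1,0,-0.03,-0.32,0],[1,0.3,0,0,0],[1,0.6,0,0,0],[1,0.6,0,0,0],[1,0.5,0,0,0],[1,0.3,0,0,0],[1,0.15,0,0,0],[1,0.05,0,0,0],[1,0,0,0,0],[1,0,0,0,0]])

```text
clock: 24.75
position: [0.5493, 0.0688, 0.1008]
ee_rot: [0.707, -0.017, 0.706, 0.016]
contact_force: [-0.1, 0.2, -0.6]
width: 0.0294
```

```bash
python3 -c "
from edge import *
rep([.549,.069,.093])
i,d=manip.get_image('wrist'); save('w10',i)
i,d=manip.get_image('scene'); save('x10',i)
for r in manip.mark_of('scene','buffer_center'): print(c2w('scene',r['location']))
"
```

```text
t 24.75 p [0.5493 0.0688 0.1008] F [-0.1225  0.1815 -0.5615] w 0.0294 yaw_y 92.67975671149993 
units [ 0.2588  0.0058 -0.0095] tilt [ 0.0013 -0.0001 -1.    ]
[0.5555 0.0655 0.0329]
[ 0.2682 -0.3836  0.015 ]
```

View pics/w10.png

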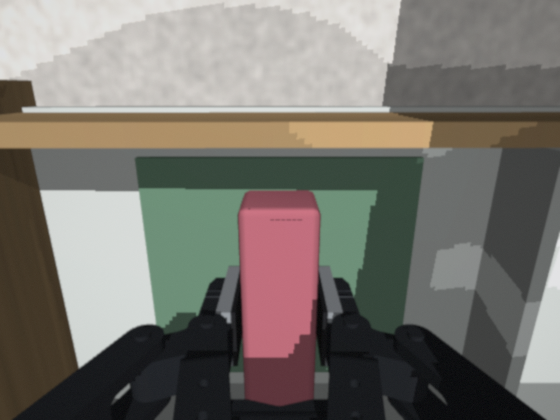

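>>> play_rows(steps=[[1,0.06,0,0,0],[1,0.05,0,0,0],[1,0.05,0,0,0],[1,0.04,0,0,0],[1,0,0,0,0],[1,0,0,0,0]])

```text
clock: 25.5
position: [0.5488, 0.0688, 0.0941]
ee_rot: [0.707, -0.017, 0.707, 0.016]
contact_force: [-0.7, -0.4, -1.8]
width: 0.0293
```

>>> play_rows(steps=[[1,0.03,0,0,0],[1,0,0,0,0]])

```text
clock: 25.7
position: [0.5488, 0.0688, 0.0932]
ee_rot: [0.707, -0.017, 0.707, 0.017]
contact_force: [-0.7, 0.1, -0.4]
width: 0.0291
```

```bash
python3 -c "
from edge import *
rep([.549,.069,.093])
"
```

```text
t 25.7 p [0.5488 0.0688 0.0932] F [-0.6524  0.0645 -0.4161] w 0.0291 yaw_y 92.67851904514703 
units [0.0067 0.0057 0.0061] tilt [-0.0001 -0.0001 -1.    ]
```

Continue in 1 mm steps until contact shows.

>>> play_rows(steps=[[1,0.03,0,0,0],[1,0,0,0,0]])

```text
clock: 25.9
position: [0.5488, 0.0688, 0.0931]
ee_rot: [0.707, -0.017, 0.707, 0.016]
contact_force: [-0.9, -0.0, 5.0]
width: 0.0291
```

>>> play_rows(steps=[[1,0.03,0,0,0],[1,0,0,0,0]])

```text
clock: 26.1
position: [0.5488, 0.0688, 0.0931]
ee_rot: [0.707, -0.017, 0.707, 0.016]
contact_force: [-2.7, -0.5, 11.2]
width: 0.0293
```

>>> play_rows(steps=[[1,-0.04,0,0,0],[1,0,0,0,0],[0.5,0,0,0,0],[0.5,0,0,0,0],[0.5,0,0,0,0],[0,0,0,0,0],[0,0,0,0,0],[0,0,0,0,0]])

```text
clock: 26.9
position: [0.5488, 0.0688, 0.0926]
ee_rot: [0.707, -0.017, 0.707, 0.016]
contact_force: [-0.3, -0.2, 0.6]
width: 0.0837
```

>>> play_rows(steps=[[0,-0.2,0,0,0],[0,-0.5,0,0,0],[0,-0.9,0,0,0],[0,-1,0,0,0],[0,-1,0,0,0],[0,-1,0,0,0],[0,-1,0,0,0],[0,-1,0,0,0],[0,-0.8,0,0,0],[0,-0.4,0,0,0],[0,0,0,0,0]])

```text
clock: 28.0
position: [0.5494, 0.0689, 0.3286]
ee_rot: [0.708, -0.017, 0.706, 0.016]
contact_force: [-0.1, -0.4, 1.0]
width: 0.0851
```

```bash
python3 -c "
from edge import *
rep([.549,.069,.35])
i,d=manip.get_image('wrist'); save('w11',i); np.save('pics/w11.npy',d)
P=cloud('wrist',d)
for q in ('buffer','mat'):
  for r in manip.regions_of('wrist',q)[:3]:
    m=r['mask']&(d>0); Q=P[m]; 
    print(q,r['conf'],m.sum(),np.percentile(Q[:,2],[5,50,95]),cv2.minAreaRect((Q[:,:2]*1000).astype(np.float32)))
edge()
"
```

```text
t 28.0 p [0.5494 0.0689 0.3286] F [-0.0999 -0.4425  1.0179] w 0.0851 yaw_y 92.67788209173764 
units [-0.7144  0.0052 -0.0101] tilt [ 0.0039 -0.0001 -1.    ]
buffer 0.94 2805 [0.0366 0.0392 0.0405] ((559.0324096679688, 71.087646484375), (106.28606414794922, 31.815954208374023), 3.514892101287842)
mat 0.58 9581 [0.0101 0.0114 0.0127] ((552.1583251953125, 69.28469848632812), (115.70630645751953, 126.68089294433594), 2.831934928894043)
scene [-0.0008 -0.      0.0031]
side [-0.0015 -0.0002  0.0034]
```

View pics/w11.png

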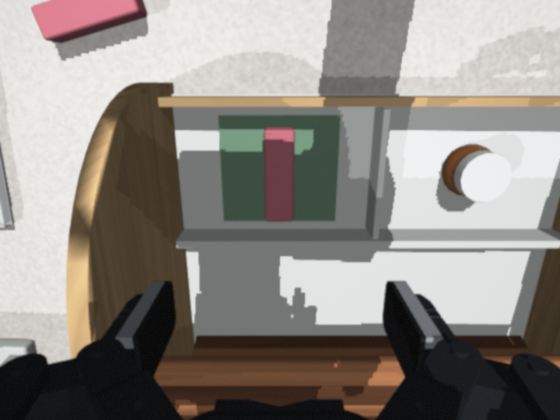

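```bash
python3 -c "
from edge import *
i=cv2.imread('pics/w11.png'); d=np.load('pics/w11.npy'); P=cloud('wrist',d)
m=manip.regions_of('wrist','buffer')
M=m[0]['mask']&(d>0) if m else None
a=(P[...,:2]-C)@e; b=(P[...,:2]-C)@f; z=P[...,2]
v=np.arange(122,228,4)
for r in v: print(r,np.round([a[r,280],b[r,280],z[r,280]],4),i[r,280], np.round(a[r,235],4),np.round(z[r,235],4))
print(b[180,262:298].round(4),b[180,218:224].round(4),b[180,334:340].round(4))
"

```

```text
122 [-0.1315 -0.0976  0.01  ] [67 79 59] -0.1315 0.0097
126 [-0.1275 -0.0976  0.0099] [69 77 78] -0.1275 0.0104
130 [-0.1263 -0.0976  0.0362] [124 111 193] -0.1235 0.0111
134 [-0.1227 -0.0976  0.0381] [136 121 209] -0.1192 0.0089
138 [-0.119  -0.0976  0.0388] [126 112 193] -0.1153 0.0105
142 [-0.1151 -0.0976  0.0381] [ 68  61 105] -0.1112 0.0103
146 [-0.1112 -0.0976  0.0378] [ 69  61 105] -0.107 0.0103
150 [-0.1073 -0.0976  0.0377] [ 69  62 106] -0.1026 0.0092
154 [-0.1033 -0.0976  0.0371] [ 69  61 105] -0.0983 0.0089
158 [-0.0997 -0.0976  0.0391] [ 68  60 104] -0.0943 0.0103
162 [-0.0955 -0.0976  0.0377] [ 68  61 104] -0.0898 0.0089
166 [-0.0916 -0.0976  0.0383] [ 69  61 105] -0.0855 0.0089
170 [-0.0874 -0.0976  0.0376] [ 69  60 105] -0.0812 0.0093
174 [-0.0833 -0.0976  0.0372] [ 68  60 104] -0.0769 0.0098
178 [-0.0792 -0.0976  0.0375] [ 68  61 104] -0.0725 0.0095
182 [-0.0753 -0.0976  0.0382] [ 68  61 105] -0.0676 0.0079
186 [-0.0709 -0.0976  0.0373] [ 68  61 105] -0.0635 0.0094
190 [-0.0669 -0.0975  0.0377] [ 66  60 103] -0.0591 0.0096
194 [-0.0626 -0.0975  0.0376] [ 68  60 104] -
[... 177 characters left out ...]
.0408 0.0097
210 [-0.0461 -0.0975  0.0393] [ 67  58 103] -0.0354 0.0076
214 [-0.041  -0.0975  0.0372] [ 68  60 104] -0.0313 0.0095
218 [-0.0361 -0.0975  0.0359] [ 67  59 104] -0.0268 0.0099
222 [-0.0203 -0.0974  0.0054] [106 107 109] -0.0197 0.0038
226 [-0.0152 -0.0974  0.0047] [117 119 117] -0.0157 0.0061
[-0.117  -0.1158 -0.1137 -0.1126 -0.1117 -0.1106 -0.1095 -0.1086 -0.1076
 -0.1066 -0.1056 -0.1046 -0.1036 -0.1026 -0.1016 -0.1006 -0.0996 -0.0986
 -0.0976 -0.0966 -0.0955 -0.0946 -0.0936 -0.0925 -0.0915 -0.0906 -0.0895
 -0.0885 -0.0876 -0.0865 -0.0855 -0.0845 -0.0824 -0.0812 -0.0802 -0.0791] [-0.1653 -0.1643 -0.163  -0.1613 -0.16   -0.1592] [-0.0391 -0.0381 -0.0369 -0.0351 -0.034  -0.0328]
```

>>> play_rows(steps=[[0,-0.3,0.2,0.25,0],[0,-0.2,0.5,0.6,0],[0,0,0.6,0.75,0],[0,0,0.6,0.75,0],[0,0,0.6,0.75,0],[0,0,0.5,0.6,0],[0,0,0.33,0.35,0],[0,0,0,0,0],[0,0,0,0,0]])

```text
clock: 29.2
position: [0.6651, 0.1741, 0.3404]
ee_rot: [0.706, -0.017, 0.708, 0.016]
contact_force: [0.2, -1.0, -0.5]
width: 0.0856
```

```bash
python3 -c "
from edge import *
rep(grip(1.57,-.005)); print(grip(1.57,-.005))
i,d=manip.get_image('wrist'); save('w12',i)
P=cloud('wrist',d); X=P[...,:2]-C; a=X@e; b=X@f; z=P[...,2]
k=(d>0)&(abs(b)<.035)&(a<.08)&(a>0)&(z>.235)&(z<.27)
Q=np.c_[a[k],b[k],z[k]]; print(k.sum(),np.percentile(Q,[1,50,99],axis=0))
"
```

```text
t 29.2 p [0.6651 0.1741 0.3404] F [ 0.1779 -0.9866 -0.5427] w 0.0856 yaw_y 92.69414630057517 
units [1.518  0.0144 0.0411] tilt [-0.0025 -0.001  -1.    ]
[0.6662 0.1745 0.2949]
4677 [[ 0.0244 -0.0176  0.2402]
 [ 0.0324  0.0016  0.257 ]
 [ 0.0486  0.0211  0.2601]]
```

View pics/w12.png

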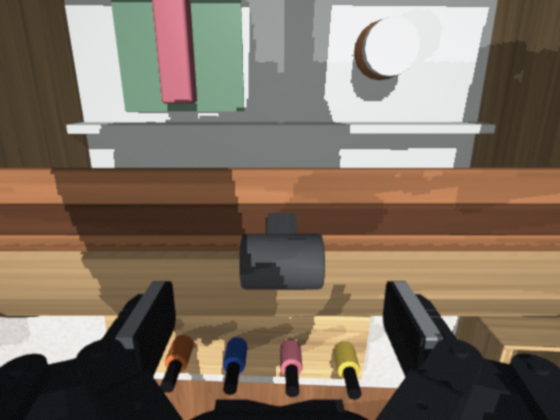

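>>> play_rows(steps=[[0,0.3,0.05,0.03,0],[0,0.5,0,0,0],[0,0.45,0,0,0],[0,0.25,0,0,0],[0,0,0,0,0],[1,0,0,0,0],[1,0,0,0,0],[1,0,0,0,0],[1,0,0,0,0],[1,0,0,0,0],[1,0,0,0,0]], newtons=40)

```text
clock: 30.35
position: [0.6666, 0.1755, 0.2976]
ee_rot: [0.707, -0.017, 0.706, 0.016]
contact_force: [-0.4, -1.0, 5.3]
width: 0.0398
```

```bash
python3 -c "
from edge import *
rep(grip(1.57,-.005)); 
i,d=manip.get_image('wrist'); save('w13',i)
ph=np.linspace(1.779,.209,25)
for A,B in zip(ph[:-1],ph[1:]):
    print('[1, %.2f, 0, %.2f, 0]'%(-.19*(np.sin(B)-np.sin(A))/.03,.19*(np.cos(A)-np.cos(B))/.03),end=', ')
"
```

```text
t 30.35 p [0.6666 0.1755 0.2976] F [-0.3889 -1.0055  5.3009] w 0.0398 yaw_y 92.67503214034838 
units [ 0.0904 -0.0312 -0.015 ] tilt [ 0.0016 -0.0007 -1.    ]
[1, -0.07, 0, -0.41, 0], [1, -0.05, 0, -0.41, 0], [1, -0.02, 0, -0.41, 0], [1, 0.01, 0, -0.41, 0], [1, 0.04, 0, -0.41, 0], [1, 0.06, 0, -0.41, 0], [1, 0.09, 0, -0.40, 0], [1, 0.12, 0, -0.40, 0], [1, 0.14, 0, -0.39, 0], [1, 0.17, 0, -0.38, 0], [1, 0.19, 0, -0.37, 0], [1, 0.21, 0, -0.35, 0], [1, 0.24, 0, -0.34, 0], [1, 0.26, 0, -0.32, 0], [1, 0.28, 0, -0.31, 0], [1, 0.30, 0, -0.29, 0], [1, 0.32, 0, -0.27, 0], [1, 0.33, 0, -0.25, 0], [1, 0.35, 0, -0.22, 0], [1, 0.36, 0, -0.20, 0], [1, 0.38, 0, -0.18, 0], [1, 0.39, 0, -0.15, 0], [1, 0.39, 0, -0.13, 0], [1, 0.40, 0, -0.10, 0],
```

View pics/w13.png

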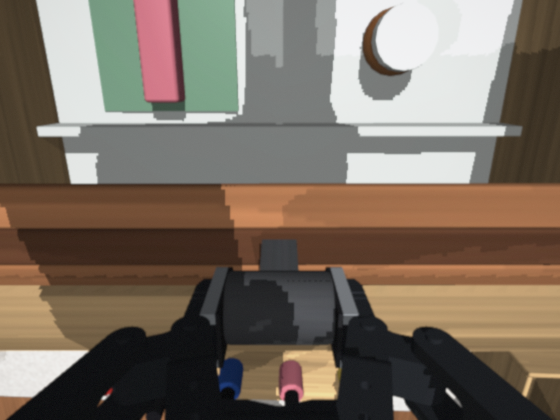

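>>> play_rows(steps=[[1,-0.07,0,-0.41,0],[1,-0.05,0,-0.41,0],[1,-0.02,0,-0.41,0],[1,0.01,0,-0.41,0],[1,0.04,0,-0.41,0],[1,0.06,0,-0.41,0],[1,0.09,0,-0.4,0],[1,0.12,0,-0.4,0],[1,0.14,0,-0.39,0],[1,0.17,0,-0.38,0],[1,0,0,0,0]])

```text
clock: 31.5
position: [0.5459, 0.1698, 0.2839]
ee_rot: [0.709, -0.017, 0.705, 0.016]
contact_force: [-0.5, -3.6, 8.7]
width: 0.0392
```

```bash
python3 -c "
from edge import *
rep(grip(1.125-.209,-.005)); 
"
```

```text
t 31.5 p [0.5459 0.1698 0.2839] F [-0.4789 -3.6325  8.7336] w 0.0392 yaw_y 92.68755724936564 
units [ 0.1164 -0.0302 -0.0262] tilt [ 0.0052 -0.0005 -1.    ]
```

>>> play_rows(steps=[[1,0.16,0,-0.37,0],[1,0.19,0,-0.35,0],[1,0.22,0,-0.34,0],[1,0.25,0,-0.32,0],[1,0.28,0,-0.31,0],[1,0.3,0,-0.29,0],[1,0.32,0,-0.27,0],[1,0.33,0,-0.25,0],[1,0.35,0,-0.22,0],[1,0.36,0,-0.2,0],[1,0,0,0,0]])

```text
clock: 32.6
position: [0.4573, 0.1656, 0.1985]
ee_rot: [0.707, -0.017, 0.707, 0.016]
contact_force: [-1.0, -2.3, 0.4]
width: 0.0399
```

```bash
python3 -c "
from edge import *
rep(grip(0,-.005)); 
"
```

```text
t 32.6 p [0.4573 0.1656 0.1985] F [-1.0207 -2.2665  0.4489] w 0.0399 yaw_y 92.69672840761656 
units [ 1.6702 -0.0278 -0.5313] tilt [-0.0007 -0.0011 -1.    ]
```

>>> play_rows(steps=[[1,0.38,0,-0.17,0],[1,0.39,0,-0.14,0],[1,0.39,0,-0.11,0],[1,0.35,0,-0.08,0],[1,0.1,0,-0.02,0],[1,0,0,0,0]])

```text
clock: 33.2
position: [0.4407, 0.1648, 0.1502]
ee_rot: [0.705, -0.017, 0.709, 0.016]
contact_force: [-4.9, -4.5, 0.8]
width: 0.0395
```

```bash
cat > shut.py <<'E'
from edge import *
rep(grip(0,-.005))
for n in ('scene','side'):
    i,d=manip.get_image(n); save('f_%s_%.2f'%(n,manip.get_state()['clock']),i)
    P=cloud(n,d); a=(P[...,:2]-C)@e; b=(P[...,:2]-C)@f; z=P[...,2]
    k=(d>0)&(abs(b)>.06)&(abs(b)<.2)&(z>.04)&(z<.13)&(a<-.1)&(a>-.17)
    r=np.hypot(a,z-.06); c=k&(abs(r-.152)<.006)
    ang=np.arctan2(z-.06,-a)[c]; print(n,k.sum(),c.sum(),np.percentile(ang,[0,1,5]) if c.sum() else 0, np.percentile(z[c],[0,1,5]) if c.sum() else 0)
E
python3 shut.py
```

```text
t 33.2 p [0.4407 0.1648 0.1502] F [-4.9179 -4.5129  0.7935] w 0.0395 yaw_y 92.70012329442531 
units [ 0.0597 -0.0294  0.0219] tilt [-0.0048 -0.0015 -1.    ]
scene 318 318 [0.1636 0.1879 0.2168] [0.0852 0.0889 0.0932]
side 200 200 [0.2971 0.3054 0.3167] [0.1053 0.1064 0.1082]
```

>>> play_rows(steps=[[1,0.12,0,-0.01,0],[1,0.1,0,0,0],[1,0,0,0,0]])

```text
clock: 33.6
position: [0.4398, 0.1648, 0.1452]
ee_rot: [0.705, -0.017, 0.709, 0.016]
contact_force: [-9.1, -4.2, 13.7]
width: 0.0394
```

>>> play_rows(steps=[[1,0.1,0,0,0],[1,0,0,0,0]])

```text
clock: 33.8
position: [0.4398, 0.1648, 0.145]
ee_rot: [0.705, -0.017, 0.709, 0.016]
contact_force: [-15.0, -5.9, 37.7]
width: 0.0397
```

>>> play_rows(steps=[[1,-0.1,0,0.03,0],[1,0,0,0,0]])

```text
clock: 34.0
position: [0.4399, 0.1648, 0.1451]
ee_rot: [0.704, -0.017, 0.709, 0.016]
contact_force: [-10.2, -4.9, 14.4]
width: 0.0393
```

```bash
python3 shut.py; python3 -c "
from h import *
i,d=manip.get_image('wrist'); save('w14',i)"
```

```text
t 34.0 p [0.4399 0.1648 0.1451] F [-10.2128  -4.9441  14.4388] w 0.0393 yaw_y 92.67925893906964 
units [-0.1098 -0.029   0.047 ] tilt [-0.0069 -0.0015 -1.    ]
scene 326 326 [0.1408 0.1634 0.2157] [0.0817 0.0851 0.093 ]
side 202 202 [0.2658 0.2785 0.3055] [0.1006 0.1025 0.1065]
```

View pics/w14.png

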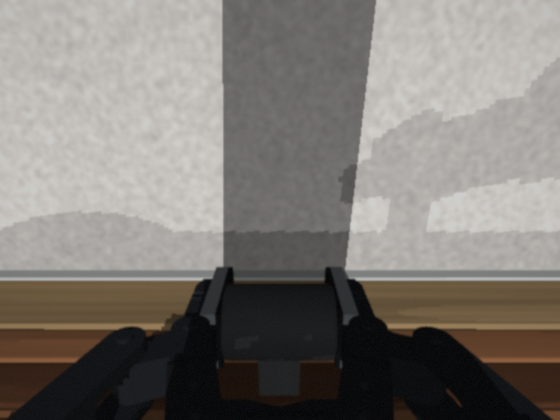

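>>> play_rows(steps=[[1,-0.03,0,-0.06,0],[0.6,0,0,0,0],[0,0,0,0,0],[0,0,0,0,0],[0,0,0,0,0],[0,0,0,0,0],[0,-0.3,0,0,0],[0,-0.6,0,0,0],[0,-0.9,0,0,0],[0,-0.9,0,-0.3,0],[0,-0.9,0,-0.5,0],[0,-0.5,0,-0.5,0],[0,0,0,0,0]])

```text
clock: 35.45
position: [0.4019, 0.1637, 0.2708]
ee_rot: [0.708, -0.016, 0.705, 0.017]
contact_force: [0.4, -0.1, -0.3]
width: 0.0853
```

```bash
python3 shut.py; python3 -c "
from edge import *
i,d=manip.get_image('wrist'); save('w15',i)
for n in ('wrist','scene','side'):
  for r in manip.mark_of(n,'cover_grip'): print(n,r['conf'],c2w(n,r['location']))
print(grip(0,-.054),grip(.05,-.054))
P=cloud('wrist',d); X=P[...,:2]-C; a=X@e; b=X@f; z=P[...,2]
k=(d>0)&(abs(b)<.04)&(a<-.165)&(a>-.25)&(z>.08)&(z<.16)
Q=np.c_[a[k],b[k],z[k]]; print(k.sum(),np.percentile(Q,[1,50,99],axis=0))
"
```

```text
t 35.45 p [0.4019 0.1637 0.2708] F [ 0.434  -0.104  -0.2991] w 0.0853 yaw_y 92.70657730591341 
units [ 4.0844 -0.0578  1.2954] tilt [ 0.0044  0.0012 -1.    ]
scene 321 321 [0.1464 0.1766 0.2153] [0.0825 0.0871 0.0929]
side 211 211 [0.2881 0.2916 0.3067] [0.1039 0.1044 0.1067]
wrist 0.75 [0.4426 0.1664 0.0955]
scene 0.83 [0.4425 0.1623 0.1014]
side 0.81 [0.4407 0.1614 0.0981]
[0.4413 0.164  0.0994] [0.4435 0.1641 0.1087]
2403 [[-0.2015 -0.0178  0.0943]
 [-0.1927  0.0019  0.1083]
 [-0.1662  0.0212  0.112 ]]
```

View pics/w15.png

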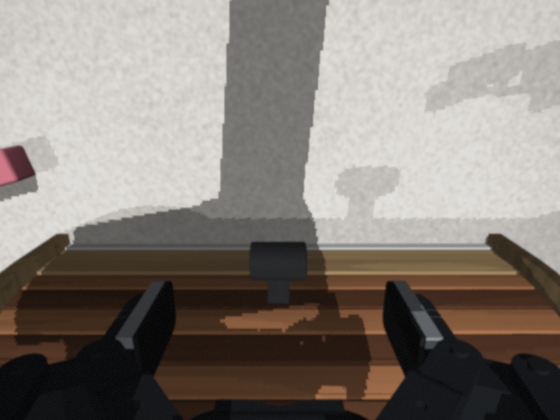

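```bash
ls pics | grep f_; python3 -c "
from edge import *
i,d=manip.get_image('side'); save('fin',i)
for q in ('file','pusher','buffer_center'):
  for r in manip.mark_of('side',q): print(q,r['conf'],c2w('side',r['location']))
i,d=manip.get_image('scene'); save('fin2',i)"
```

```text
f_scene_33.25.png
f_scene_34.05.png
f_scene_35.50.png
f_side_33.30.png
f_side_34.10.png
f_side_35.55.png
file 0.66 [ 0.5033 -0.2599  0.0034]
pusher 0.77 [ 0.4812 -0.4351  0.0033]
buffer_center 0.65 [ 0.2664 -0.3837  0.0133]
buffer_center 0.64 [ 0.4123 -0.1122  0.0108]
```

View pics/fin.png

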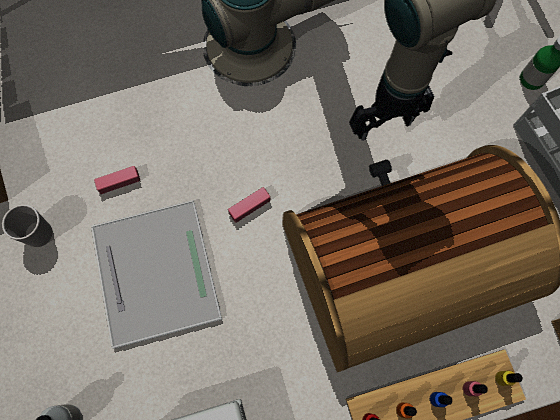

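View pics/fin2.png

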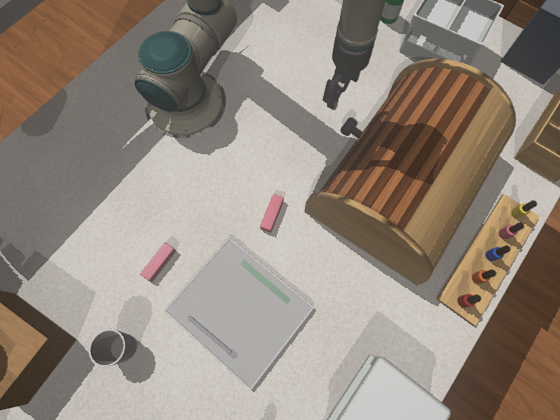

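The side view shows the cover shut, with its grip at about (381,168). The file (197,263) and pusher (115,278) are still in the tray, and both look-alike buffers are where they started. The gripper is clear of everything, so I'm handing the job in.

```bash
python3 -c "
from rig import manip
print(manip.sign_off())"
```

```text
the job is handed in; nothing more can be done
None
```

The job is done and handed in at about 36 s of the 72 s allowed. The cover was rolled open to its stop. The buffer from the tray, the farthest of the three look-alikes from the base, was laid on the green mat in the right bay, and the cover was rolled shut onto the lip.

**Last checks:**
- **Buffer:** the wrist view taken before closing put its centre within about 1 mm of the mat's centre, with its top face level. I lowered it in 1 mm steps until contact (about 11 N), eased off, then released.
- **Cover:** its leading edge measured straight above the axis when open. When shut it met a hard stop, and three cameras put the grip at 0.096–0.101 m high, against 0.099 m for fully shut.
- **Other things:** the file and pusher read within about 3 mm of where they started. I only checked the jar and mat while the cover was open, and they looked undisturbed.

**Disagreements and doubts:**
- **Slip while opening:** the grip pivoted off-centre in the pads by up to about 18 mm. The arm's own position therefore overstated the opening, and I used the camera view of the cover's edge instead.
- **Closing force:** my last push against the closed stop reached about 38 N vertically (about 41 N in all) through the finger pads, above what was needed. I eased it off straight away.
- **Not measured directly:** the depth images did not resolve the cover's leading edge on the lip, so "fully shut" rests on the stop force and the grip height.

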